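# Lift the hot solder-pot lid with the spring-foot lifter

### The arm

A 6-joint arm with a two-finger parallel gripper is mounted at the origin on a cart in front of the work surface, level with it; the furniture and walls round the work are solid. World frame = base frame: x ahead of the robot, y to its left, z up, the work surface at z = 0. Lengths are in m, angles in rad, forces in N, time in s.
With the tool pointing down it reaches from about 0.225 to 0.725 m from the base axis. Payload 3.1 kg.
Tool frame: the origin (TCP) lies midway between the tips of the shut fingers; the grasp point (between the pads) lies 19 mm behind it; z points along the fingers, y is the line along which they close (so a half turn about z gives the same grasp; the last joint's range is limited). The gripper opens to 85 mm and grips with 20 to 120 N. Pads are 22 mm wide; open, the fingers measure 114 mm over their backs; the gripper's body (76 mm by 85 mm) begins 54 mm behind the grasp point. The pads swing forward as they close: fully open they stand 13 mm farther back than shut.
Start: joints at [1.119, 0.048, 0.099, 1.622, 0, 1.443], TCP at [0.167, 0.498, 0.231] pointing down, gripper open.
Joint ranges: [-2.91, 2.91], [-0.99, 1.94], [-1.21, 1.42], [-2.12, 2.29], [-1.49, 1.47], [-3.14, 3.14]. Speed limits (rad/s): [2.79, 2.79, 3.14, 3.14, 3.14, 3.14].

### API

Orientations are given as a unit quaternion [x, y, z, w].
In Python, from rig import ctrl gives the robot as it stands. The module is installed in compiled form; this text tells all that it offers. Calls block until the motion is done:
- ctrl.reach(position, orientation): joint-space move of the TCP to a pose.
- ctrl.move_linear(position, ori=None, speed=0.15): straight line of the TCP; ori=None keeps the orientation; speed is the mean speed in m/s.
- ctrl.move_joints(angles): joint-space move.
- ctrl.set_gripper(opening, f_grip=None): finger opening in m; f_grip is the grip in N (None keeps the last); returns when the fingers have stopped.
- ctrl.dwell(seconds).
- ctrl.ik(position, orientation): joint angles nearest the present ones, or None.
- ctrl.snapshot(name): name is "scene" or "top" or "wrist"; returns the picture (400x640x3 uint8, red, green, blue); there is no depth.
- ctrl.camera_params(name): a dict with "fx", "fy", "cx", "cy" (pixels), "R" (3x3) and "t" (3): a world point X has camera coordinates R X + t. Camera axes: x right, y down, z forward; pixel columns grow to the right and rows downward; lengths in m; the calibration is good to about 2 mm. The wrist camera is an equidistant fisheye: a pixel r from the principal point sees the ray r / f radians off the axis. A picture is of the moment at which its call begins: read the wrist's pose just before it. camera_params takes no time and is no camera call; for the wrist camera it gives the pose at the moment of the call.
A pose or a line that the arm cannot do raises ctrl.Unreachable and nothing moves.
- ctrl.finish_job(): hands the job in; it is judged then, once.
Trained networks look in the newest picture that a camera, given by its name, has taken for a name from the list of things; names that differ only in an ending like _2 or _b are one class to them, and where a whole thing is asked for, a point or a joint stands for the part that bears it (a point fixed in the world has none). Each returns a list of dicts, best first, with "confidence" (0 to 1); they miss things now and then, are a little off and sometimes report something else, mostly with a low value. They report only what shows in the picture. A call takes as long as a camera call.
- ctrl.search_frame(camera, label): "uv" ([column, row] in pixels, amid what is visible of it).
- ctrl.mark_of(camera, label): "uv" ([column, row] in pixels: a listed point, or the origin of a listed thing).
Readings, each from a call of its own:
- ctrl.current_time(): time.
- ctrl.current_qpos(): joint angles.
- ctrl.current_joint_velocities(): joint speeds.
- ctrl.current_joint_torque(): joint torques, N m.
- ctrl.current_tcp_pos(): TCP position.
- ctrl.current_ee_rot(): TCP orientation.
- ctrl.current_force(): force on the tool from outside, world axes, zero at the start.
- ctrl.current_wrist_torque(): the same for the moment, N m.
- ctrl.current_opening(): finger opening in m.
- ctrl.current_grip_force(): force on a finger pad.
Only numpy, scipy, OpenCV 4.12 (cv2) and the standard library are available. Lean on these libraries where they do the work, as an engineer would, in place of code of your own. Each camera call takes 0.05 s, during which the arm holds its last target. There are 200 camera calls.

### The job

The solder pot is hot: take the red-handled lid lifter from its stand, press its spring foot onto the lid's loop handle just far enough (about 10 N, never hard: stay under 20 N) to slide the hook under the loop, and carry the lid level to the round lid rest. Seat it there flush, free the hook the same way, and hang the lifter back in its stand. Touch the lid and pot with nothing but the lifter and keep the lid balanced.

Things in the scene. Friction and masses are not known exactly. Their poses are not given: they have to be found in the camera images.
- lid: Round steel lid, disc 108 mm across, 6 mm thick, with four small pips beneath its edge, 0.3 to 0.54 kg. Origin: centre of the disc's underside, z up. A register 80 mm across, bevelled, reaches 8 mm below the origin into the mouth of pot or rest. On top is a flat strap loop: two legs at y = +-32 mm with a crown between them along the lid's y.
- lid_crown (a point): Centre of the top face of the loop's crown, 34 mm above the lid's origin. Crown 70 mm long (lid's y), 16 mm wide (x), 6 mm thick, 22 mm of free height below it. The loop is symmetric: hook it from its -x or +x side, midway between the legs, or the lid hangs askew.
- lifter: Red-handled lid lifter, 0.25 kg, hung in its stand by a flange 30 x 84 x 5 mm (x, y, z). Origin: centre of the flange's underside, z up. Handle block above the flange: 24 mm in x (grip this), 44 mm in y, top 58 mm above the origin. Below are a stem and, reaching along the lifter's +x, a steel hook and a brass sprung foot.
- lifter_grip (a point): The point to grip on the lifter's handle, 32 mm above the lifter's origin; fingers close along the lifter's x.
- sleeve_end (a point): Lower end of the fixed sleeve, 24 mm below the lifter's origin. The stem telescopes out of it, held by 45 N of friction: hook and foot together stand 0 to 18 mm lower than their marks (foot_mark, hook_mark), differently each time and not measured. Find the true height by feel.
- foot_mark (a point): Underside of the foot at zero extension, 50 mm below the lifter's origin. Foot: two brass rails at y = +-12 mm, 6 mm wide, from x = -25 to +45 mm. Pushed up, it yields from 3 N with 0.7 N/mm and bottoms hard after 13 mm (12 N). The hook's lip clears under a crown on which the foot rests above 7 mm (8 N); press 10 to 11 N.
- hook_mark (a point): Top of the hook's flat toe at zero extension, 53 mm below the lifter's origin. Toe 16 mm wide, 7 mm thick, x = -19 to +17 mm; upturned lip 4 mm high at x = 12 to 17; upright back's front face at x = -12. Hooked crown: centred at x = 0, 4 mm play. To hook: stand 30 mm back along the lifter's -x, press, slide 30 mm along +x, rise; free in reverse.
- solder_pot: Fixed blue solder pot, housing 130 x 130 mm, 45 mm high, and on it a round steel crucible 100 mm across. Origin: centre of its underside on the worktop. Its front with a black knob looks along its -x.
- pot_seat (a point): Centre of the rim plane of the pot's mouth, 75 mm above the worktop; mouth 85 mm across, wall 7.5 mm; the lid's origin lies here at first.
- lid_rest: Fixed lid rest: wooden board 130 x 130 x 10 mm with a round aluminium cradle 100 mm across, 34 mm high in all, mouth 85 mm across and 20 mm deep. Origin: centre of its underside.
- rest_seat (a point): Centre of the rim plane of the rest's mouth, 34 mm above the worktop: the seated lid's origin lies here (2.5 to 3 mm of play all round). Any yaw of the lid will do.
- lifter_stand: Fixed steel stand: base 80 x 110 mm and two upright side plates (50 mm deep in x, 10 mm thick, centred at y = +-37 mm, 105 mm high to the small pips on top), open to the front and back. Lips stand 10 mm above their tops round the flange's ends: 4 mm of play in each direction. Origin: centre of its underside.
- stand_seat (a point): Point midway between the tops of the stand's side plates, 105 mm above the worktop: the hung lifter's origin lies here, its x along the stand's x.

How it is judged:
On the way, in this order (a step that is already met when the one before it is completed fails the run):
1. the lid hangs on the lifter, level, clear of the pot (z of lid in the frame of pot_seat above 0.025 m and contact force between lifter and lid above 1 N and contact force between lid and solder_pot below 0.1 N and angle between lid's own z axis and vertical below 0.15 rad), for 0.2 s.
2. the lid lies seated in the rest (horizontal distance between lid and rest_seat below 0.005 m and z of lid in the frame of rest_seat below 0.0025 m and angle between lid's own z axis and vertical below 0.05 rad), for 0.2 s.
At the end, for the whole second after the job is handed in: The lid lies seated in the lid rest (centre within 5 mm of the seat, height within 2.5 mm, tilt under 0.05 rad), free of the lifter and at rest; the lifter hangs at rest in its stand (origin within 8 mm of the stand's seat, tilt under 0.06 rad) (all of step 2 and z of lid in the frame of rest_seat above -0.0025 m and linear speed of each of lid, lifter below 0.02 m/s and distance between lifter and stand_seat below 0.008 m and angle between lifter's own z axis and vertical below 0.06 rad and contact force between lifter and lid below 0.05 N); the robot touches nothing.
It fails at once if the lifter bears on the lid with more than 20 N (contact force between lifter and lid above 20 N).
It fails at once if the lid tips by more than 0.25 rad (angle between lid's own z axis and vertical above 0.25 rad).
It fails at once if the robot itself touches the hot lid or pot (contact force between any of the arm, the fingers and lid above 0.5 N or contact force between any of the arm, the fingers and solder_pot above 0.5 N).
It fails at once if the lifter bears on the hot pot with more than 15 N (contact force between lifter and solder_pot above 15 N).
It also fails if it takes over 72 s, if anything falls off the work surface, if the arm or the gripper's body presses on something with over 40 N, if the wrist force passes 120 N, or if a joint passes its speed limit or range.

## Working session

There is one attempt and no reset: what is moved stays moved. The work goes in short steps, each a Python script; the robot and the scene stay as the last script left them, time stands still between calls to the robot, and variables do not carry over. Pictures are saved under pics/ and viewed, at most 10 in all, crops included, and the job is handed in when it is done.

```bash
mkdir -p pics; ls; cat > h.py <<'E'
import numpy as np, cv2
from rig import ctrl
from scipy.spatial.transform import Rotation as Rn
def snap(n,f=None):
    p=ctrl.camera_params(n); im=ctrl.snapshot(n)
    if f: cv2.imwrite('pics/'+f,im[:,:,::-1])
    return p
def ray(p,uv,n):
    R=np.array(p['R']);t=np.array(p['t'])
    x=(uv[0]-p['cx'])/p['fx'];y=(uv[1]-p['cy'])/p['fy']
    if n=='wrist':
        r=np.hypot(x,y); s=np.sin(r)/max(r,1e-9); d=np.array([x*s,y*s,np.cos(r)])
    else: d=np.array([x,y,1.])
    return -R.T@t, R.T@d
def onz(p,uv,n,z):
    c,d=ray(p,uv,n); return c+d*(z-c[2])/d[2]
E
python3 - <<'E'
from h import *
P={n:snap(n,n+'0.png') for n in ('scene','top')}
Z=dict(lid=.075,lid_crown=.109,lifter=.105,lifter_grip=.137,sleeve_end=.081,foot_mark=.055,solder_pot=0,pot_seat=.075,lid_rest=0,rest_seat=.034,lifter_stand=0,stand_seat=.105)
for l,z in Z.items():
    for n in P:
        for d in ctrl.mark_of(n,l)[:2]:
            print(l,n,np.round(d['uv'],1),round(d['confidence'],2),np.round(onz(P[n],d['uv'],n,z),4))
for n in P: c,d=ray(P[n],(320,200),n); print(n,c,d)
print(ctrl.current_time(),ctrl.current_ee_rot(),ctrl.current_force())
E
```

```text
pics
lid scene [261.4 187.3] 0.98 [0.5693 0.1801 0.075 ]
lid top [231.  211.9] 0.56 [0.5628 0.1811 0.075 ]
lid_crown scene [259.3 177.1] 0.61 [0.5675 0.1804 0.109 ]
lifter scene [294.8 211.8] 0.73 [0.5322 0.0223 0.105 ]
lifter scene [396.6 269.1] 0.48 [ 0.538  -0.2431  0.105 ]
lifter top [306.5 227.6] 0.9 [0.5329 0.0236 0.105 ]
lifter_grip scene [296.8 199.6] 0.86 [0.54   0.0213 0.137 ]
lifter_grip top [307.8 226. ] 0.58 [0.535  0.0204 0.137 ]
sleeve_end scene [296.9 222.1] 0.7 [0.528  0.0133 0.081 ]
sleeve_end top [308.9 227.9] 0.74 [0.5331 0.0192 0.081 ]
foot_mark scene [298.7 228.4] 0.69 [0.5341 0.0148 0.055 ]
foot_mark scene [298.7 199.2] 0.53 [0.6137 0.0888 0.055 ]
foot_mark top [310.3 230. ] 0.92 [0.5296 0.0166 0.055 ]
foot_mark top [304.4 230.1] 0.15 [0.5291 0.029  0.055 ]
solder_pot scene [264.8 207.6] 0.83 [0.5734 0.1828 0.    ]
solder_pot top [308.7 231.8] 0.44 [0.5269 0.0209 0.    ]
pot_seat scene [259.4 186.4] 0.78 [0.5686 0.187  0.075 ]
lid_rest scene [392.7 277.2] 0.75 [ 0.5955 -0.2142  0.    ]
lid_rest top [415.8 201.5] 0.77 [ 0.5997 -0.2166  0.    ]
lid_rest top [307.9 228.2] 0.7 [0.5349 0.0228 0.    ]
rest_seat scene [396.6 268. ] 0.79 [ 0.597  -0.2182  0.034 ]
rest_seat scene [299.3 199.1] 0.56 [0.6329 0.1057 0.034 ]
rest_seat top [415.4 199. ] 0.8 [ 0.6019 -0.2083  0.034 ]
lifter_stand scene [300.3 239.9] 0.76 [0.5462 0.0238 0.    ]
lifter_stand scene [296.  210.9] 0.28 [0.6191 0.1072 0.    ]
lifter_stand top [305.2 228.4] 0.72 [0.5343 0.0288 0.    ]
stand_seat scene [298.  222.6] 0.46 [ 0.5106 -0.0079  0.105 ]
stand_seat top [303.4 227.5] 0.63 [0.5329 0.0298 0.105 ]
scene [ 0.10055041 -0.42362731  0.65676539] [ 0.5826372   0.4989331  -0.64178046]
top [0.5051413  0.00320514 1.00456684] [ 0.09245464 -0.00591549 -0.99580624]
1.3 [ 1.61195590e-01  9.86922480e-01 -2.83319508e-05  1.18100151e-05] [-0.80452674  0.39779385 -0.37378033]
```

```bash
python3 - <<'E'
import cv2
a=cv2.imread('pics/top0.png')[120:310,180:480]; b=cv2.imread('pics/scene0.png')[140:330,200:500]
cv2.imwrite('pics/v1.png',cv2.resize(a,None,fx=2.66,fy=2.66,interpolation=2)); cv2.imwrite('pics/v2.png',cv2.resize(b,None,fx=2.66,fy=2.66,interpolation=2))
E
```

```text
(no output)
```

View pics/v1.png

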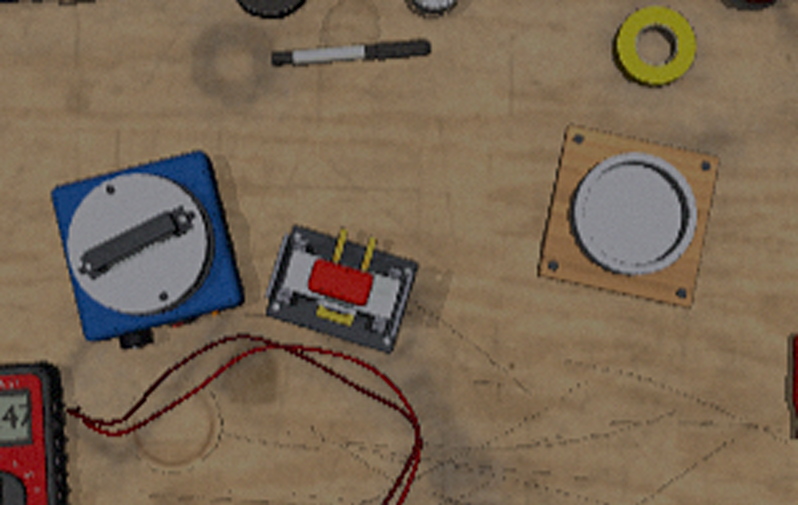

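View pics/v2.png

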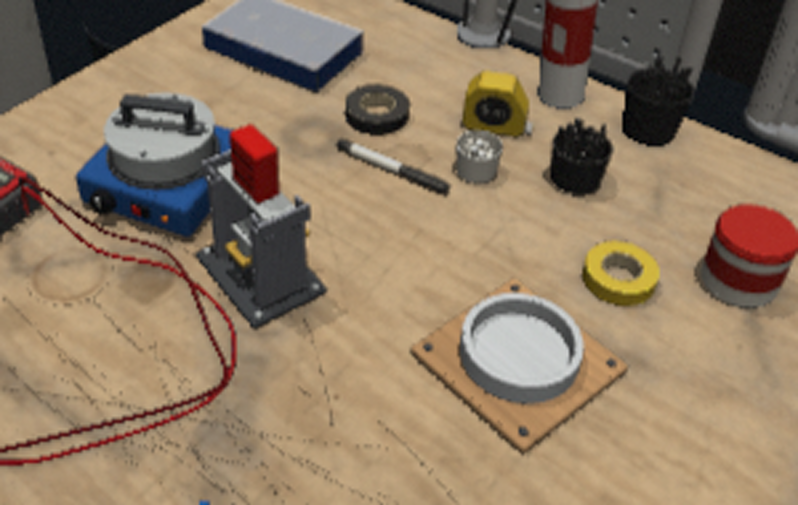

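```bash
cat >> h.py <<'E'
def q(phi):
    s,c=np.sin(phi),np.cos(phi)
    return Rn.from_matrix(np.array([[-s,c,0],[c,s,0],[0,0,-1.]])).as_quat()
E
python3 - <<'E'
from h import *
V=[('lid',(.566,.181,.27),.44,dict(lid=.075,lid_crown=.109,pot_seat=.075)),('rest',(.60,-.214,.22),-.1,dict(rest_seat=.034,lid_rest=0)),
('lif',(.534,.021,.27),-.27,dict(lifter=.105,lifter_grip=.137,stand_seat=.105,lifter_stand=0))]
for nm,p,a,L in V:
    ctrl.reach(p,q(a)); ctrl.dwell(.15)
    P=snap('wrist',nm+'1.png'); np.save(nm+'1.npy',P,allow_pickle=True)
    print(nm,ctrl.current_time(),np.round(ctrl.current_tcp_pos(),4),np.round(ctrl.current_qpos(),2),np.round(-np.array(P['R']).T@P['t'],3))
    for l,z in L.items():
        for d in ctrl.mark_of('wrist',l)[:2]: print(l,np.round(d['uv'],1),round(d['confidence'],2),np.round(onz(P,d['uv'],'wrist',z),4))
print({k:P[k] for k in('fx','fy','cx','cy')},ctrl.current_force())
import cv2
c=[cv2.imread('pics/%s1.png'%n) for n in('lid','rest','lif')]
cv2.imwrite('pics/v3.png',cv2.resize(np.vstack([np.hstack(c[:2]),np.hstack([c[2],c[2]*0])]),(800,500),interpolation=3))
E
```

```text
lid 3.35 [0.5656 0.182  0.2701] [0.2  0.25 0.4  1.72 0.   1.33] [0.53  0.258 0.412]
lid [317.1 174.3] 0.66 [0.5636 0.1798 0.075 ]
lid_crown [318.3 181.6] 0.67 [0.5645 0.1813 0.109 ]
rest 5.1833 [ 0.6005 -0.2127  0.2204] [-0.45  0.35  0.42  1.65  0.    1.22] [ 0.609 -0.129  0.362]
rest_seat [319.2 174.7] 0.79 [ 0.6005 -0.212   0.034 ]
lid_rest [322.8 169.1] 0.92 [ 0.6046 -0.2141  0.    ]
lif 6.4667 [0.5343 0.0198 0.2692] [-0.09  0.09  0.22  1.7  -0.    1.75] [0.558 0.101 0.411]
lifter [320.6 180.9] 0.85 [0.5354 0.0191 0.105 ]
lifter_grip [321.7 186.2] 0.57 [0.5373 0.0226 0.137 ]
lifter_grip [319.6 180.4] 0.43 [0.537  0.0284 0.137 ]
{'fx': 309.70691628693146, 'fy': 309.70691628693146, 'cx': 319.82660494878365, 'cy': 200.79488952292718} [0.07695126 0.25405149 0.59343485]
```

View pics/v3.png

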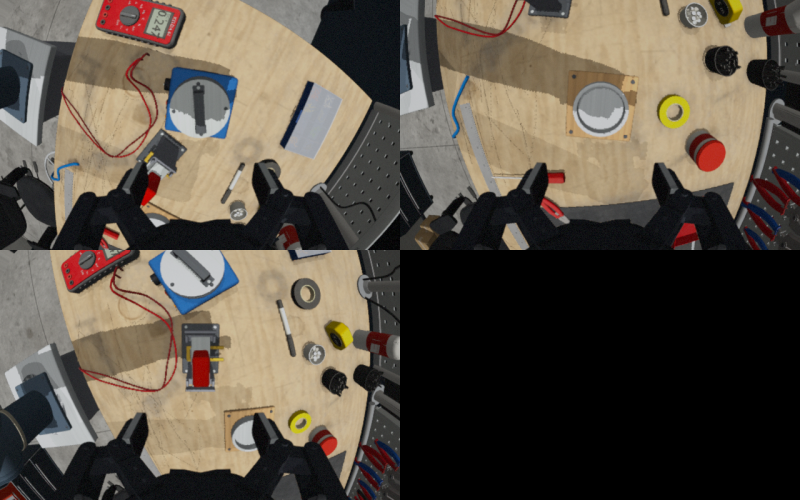

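```bash
cat >> h.py <<'E'
def ortho(im,P,c,z,half=.08,s=2000):
    """metric top view of plane z about c: column -> world x, row -> world y"""
    n=int(2*half*s); g=(np.arange(n)-n/2+.5)/s
    X,Y=np.meshgrid(c[0]+g,c[1]+g); W=np.stack([X,Y,0*X+z],-1)@np.array(P['R']).T+P['t']
    r=np.hypot(W[...,0],W[...,1]); k=P['fx']*np.arctan2(r,W[...,2])/np.maximum(r,1e-9)
    return cv2.remap(im,(P['cx']+W[...,0]*k).astype(np.float32),(P['cy']+W[...,1]*k).astype(np.float32),cv2.INTER_CUBIC)
def px2w(p,c,half=.08,s=2000): return np.array(c[:2])+(np.array(p)+.5)/s-half
E
python3 - <<'E'
from h import *
ld=lambda n:(cv2.imread('pics/%s1.png'%n),np.load(n+'1.npy',allow_pickle=True).item())
big=lambda m:max(cv2.findContours(m.astype(np.uint8),cv2.RETR_EXTERNAL,cv2.CHAIN_APPROX_NONE)[0],key=cv2.contourArea)
out=[]
cl,cr,cf=(.566,.181),(.60,-.214),(.535,.021)
def rect(im,m,c,nm):
    k=big(cv2.morphologyEx(m.astype(np.uint8),cv2.MORPH_OPEN,np.ones((5,5)))); r=cv2.minAreaRect(k)
    print(nm,px2w(r[0],c).round(4),'mm',np.array(r[1])/2,'ang',r[2]); o=im.copy(); cv2.polylines(o,[cv2.boxPoints(r).astype(int)],1,(0,255,0)); out.append(o)
def circ(im,m,c,nm):
    k=cv2.convexHull(big(cv2.morphologyEx(m.astype(np.uint8),cv2.MORPH_OPEN,np.ones((5,5))))); e=cv2.fitEllipse(k)
    print(nm,px2w(e[0],c).round(4),'diam mm',np.array(e[1])/2); o=im.copy(); cv2.ellipse(o,e,(0,255,0)); out.append(o)
im,P=ld('lid')
o=ortho(im,P,cl,.109); yy,xx=np.mgrid[:320,:320]; near=np.hypot(yy-160,xx-160)<85
rect(o,(o.max(2)<110)&near,cl,'crown z.109')
o=ortho(im,P,cl,.081); h=cv2.cvtColor(o,cv2.COLOR_BGR2HSV); circ(o,(h[...,1]<60)&(h[...,2]>100),cl,'lid z.081')
im,P=ld('rest'); o=ortho(im,P,cr,.034); h=cv2.cvtColor(o,cv2.COLOR_BGR2HSV); circ(o,(h[...,1]<50)&(h[...,2]>110)&(np.hypot(yy-160,xx-160)<115),cr,'rest z.034')
im,P=ld('lif'); o=ortho(im,P,cf,.163); h=cv2.cvtColor(o,cv2.COLOR_BGR2HSV)
rect(o,(h[...,1]>150)&((h[...,0]<10)|(h[...,0]>170))&(h[...,2]>130),cf,'handle z.163')
o=ortho(im,P,cf,.105); out.append(o)
o=ortho(im,P,cf,.008); out.append(o)
cv2.imwrite('pics/v4.png',cv2.resize(np.vstack([np.hstack(out[:3]),np.hstack(out[3:])]),(800,533)))
E
```

```text
crown z.109 [0.5641 0.183 ] mm [19.42251205 79.388237  ] ang 27.439729690551758
lid z.081 [0.5656 0.1805] diam mm [107.09016418 108.61779022]
rest z.034 [ 0.6022 -0.2143] diam mm [98.902771   99.11083984]
handle z.163 [0.5366 0.0222] mm [41.2271347  20.15864754] ang 75.17352294921875
```

View pics/v4.png

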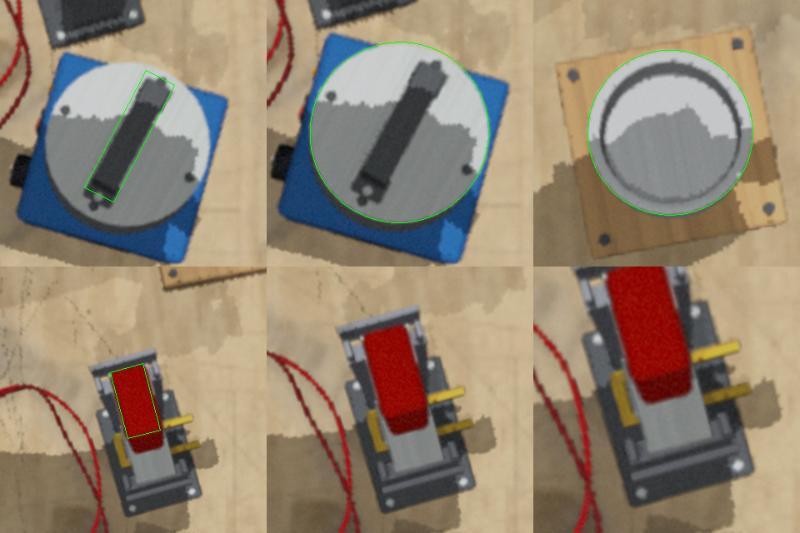

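```bash
cat >> h.py <<'E'
def fz(n=6,dt=.02):
    v=[]
    for _ in range(n): v.append(ctrl.current_force()); ctrl.dwell(dt)
    return np.mean(v,0)
E
python3 - <<'E'
from h import *
a=-.259; x,y=.5366,.0222
ctrl.set_gripper(.06,90)
ctrl.reach((x,y,.20),q(a)); f0=fz()
ctrl.move_linear((x,y,.119),speed=.12)
f1=fz(); ctrl.set_gripper(.0,90)
print('grip',ctrl.current_opening(),ctrl.current_grip_force(),np.round(ctrl.current_tcp_pos(),4),f0.round(2),f1.round(2),fz().round(2))
ctrl.move_linear((x,y,.145),speed=.06); f2=fz(); print(f2.round(2),np.round(ctrl.current_wrist_torque(),3))
ctrl.move_linear((x,y,.245),speed=.15); f2=fz(10); print(f2.round(2),fz(5).round(2),np.round(ctrl.current_tcp_pos(),4),ctrl.current_opening(),ctrl.current_time())
snap('wrist','held.png'); snap('scene','held_s.png')
b=cv2.imread('pics/held_s.png')[120:310,200:400];a_=cv2.imread('pics/held.png')[100:400,100:540]
cv2.imwrite('pics/v5.png',np.hstack([cv2.resize(b,(400,380)),cv2.resize(a_,(400,273)).copy() if 0 else cv2.copyMakeBorder(cv2.resize(a_,(400,273)),0,107,0,0,0)]))
E
```

```text
grip 0.023356256362660387 87.8973126411438 [0.5372 0.0222 0.1198] [ 0.   -0.15  0.7 ] [0.39 0.32 0.3 ] [0.11 0.22 2.28]
[ 0.05 -0.31 -2.03] [-0.002  0.032 -0.026]
[ 0.08  0.04 -2.61] [ 0.38  0.16 -2.44] [0.536  0.0222 0.2437] 0.02292423913344089 10.7167
```

View pics/v5.png

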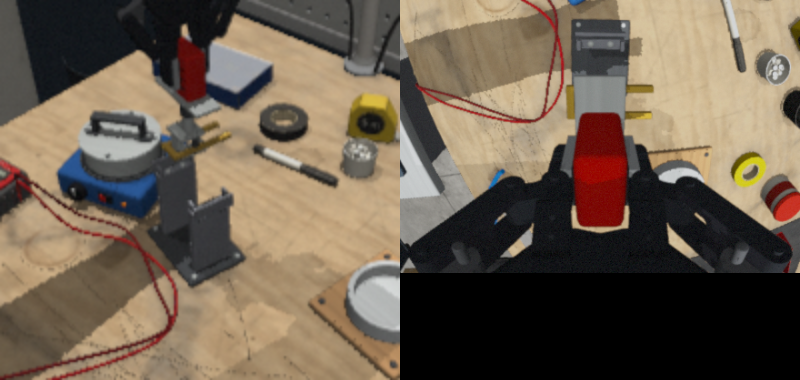

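```bash
cat >> h.py <<'E'
def press(x,y,z,zmin,target=10.5,verbose=True):
    b=fz(12)[2]; con=None; log=[]; d=0
    while z>zmin:
        z-=.002 if d<1.5 else (.001 if d<9 else .0004)
        ctrl.move_linear((x,y,z),speed=.03); ctrl.dwell(.04); p=d; d=fz(4,.015)[2]-b
        log.append((round(z,4),round(ctrl.current_tcp_pos()[2],4),round(d,1)))
        if d>13 or d-p>6: z+=.004; ctrl.move_linear((x,y,z),speed=.05); print('HARD',log[-4:]); return None,b
        if d>=target-.3:
            d=fz(8)[2]-b
            if d>=target-.4: break
    print('base',b.round(2),log); print('final',round(d,2),z,ctrl.current_time())
    return z,b
E
python3 - <<'E'
from h import *
a=.479; u=np.array([np.cos(a),np.sin(a)]); L=np.array([.5656,.1805]); s=L-.0305*u
ctrl.reach((*s,.25),q(a)); ctrl.dwell(.1)
ctrl.move_linear((*s,.199),speed=.12); ctrl.dwell(.2)
print(np.round(ctrl.current_tcp_pos(),4),s,ctrl.current_time())
z,b=press(*s,.199,.160)
print(z,ctrl.current_force(),np.round(ctrl.current_tcp_pos(),4))
snap('scene','pr_s.png');snap('wrist','pr_w.png')
b=cv2.imread('pics/pr_s.png')[100:230,190:350]
cv2.imwrite('pics/v6.png',cv2.resize(b,(640,520),interpolation=2))
E
```

```text
[0.5394 0.1665 0.2005] [0.53853258 0.1664428 ] 12.325
base -2.31 [(0.197, np.float64(0.1968), np.float64(-0.1)), (0.195, np.float64(0.1949), np.float64(-0.1)), (0.193, np.float64(0.193), np.float64(0.2)), (0.191, np.float64(0.191), np.float64(-0.0)), (0.189, np.float64(0.1898), np.float64(3.4)), (0.188, np.float64(0.1883), np.float64(4.3)), (0.187, np.float64(0.1872), np.float64(4.8)), (0.186, np.float64(0.1862), np.float64(5.9)), (0.185, np.float64(0.1852), np.float64(6.7)), (0.184, np.float64(0.1842), np.float64(7.5)), (0.183, np.float64(0.1834), np.float64(8.2)), (0.182, np.float64(0.1826), np.float64(8.7)), (0.181, np.float64(0.1817), np.float64(9.0)), (0.1806, np.float64(0.1814), np.float64(9.4)), (0.1802, np.float64(0.1811), np.float64(9.3)), (0.1798, np.float64(0.1808), np.float64(9.6)), (0.1794, np.float64(0.1805), np.float64(9.5)), (0.179, np.float64(0.1801), np.float64(9.8)), (0.1786, np.float64(0.1798), np.float64(10.2))]
final 10.85 0.17859999999999993 19.4667
0.17859999999999993 [-2.03979053 -0.33203799  7.88470446] [0.5386 0.1664 0.1798]
```

View pics/v6.png

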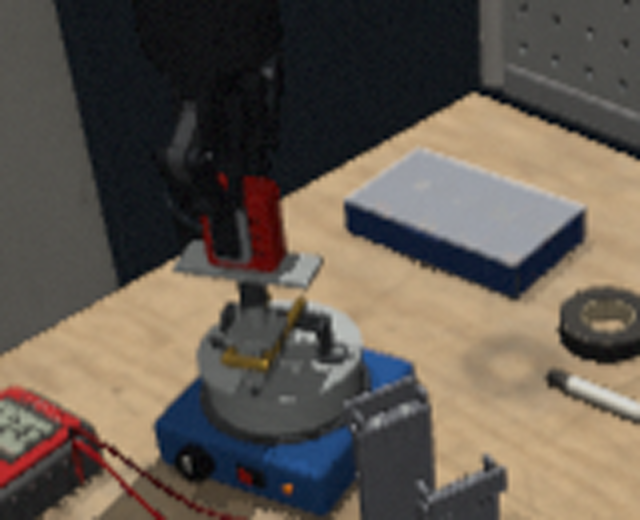

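```bash
cat >> h.py <<'E'
def slide(s,u,z,b,dist,n=6,lo=9.6,hi=11.3,c=1.0):
    s=np.array(s); log=[]
    for i in range(1,n+1):
        p=s+u*dist*i/n; ctrl.move_linear((*p,z),speed=.04); f=fz(6,.015); d=f[2]-b
        log.append((i,round(d,1),round(float(f[:2]@u),1),round(z,4)))
        if abs(f[:2]@u)>12: print('BLOCK',log); return p,z,False
        if d<lo: z-=min((10.4-d)/.8,1.2)*1e-3
        elif d>hi: z+=min((d-10.4)/.8,1.2)*1e-3
    print(log,np.round(ctrl.current_tcp_pos(),4),ctrl.current_time()); return p,z,True
E
python3 - <<'E'
from h import *
a=.479; u=np.array([np.cos(a),np.sin(a)]); L=np.array([.5656,.1805]); s=L-.0305*u
p,z,ok=slide(s,u,.1786,-2.31,.0305)
if ok:
    for k in range(1,8):
        ctrl.move_linear((*p,z+.002*k),speed=.03); ctrl.dwell(.05); print(round(z+.002*k,4),(fz(4)[2]+2.31).round(2),round(ctrl.current_tcp_pos()[2],4))
snap('scene','hk.png'); snap('wrist','hk_w.png'); print(ctrl.current_time(),ctrl.current_force())
b=cv2.imread('pics/hk.png')[100:230,190:350]
cv2.imwrite('pics/v7.png',cv2.resize(b,(640,520),interpolation=2))
E
```

```text
[(1, np.float64(10.7), -4.0, 0.1786), (2, np.float64(11.0), -4.7, 0.1786), (3, np.float64(10.8), -4.8, 0.1786), (4, np.float64(11.0), -4.6, 0.1786), (5, np.float64(11.0), -5.0, 0.1786), (6, np.float64(11.1), -4.6, 0.1786)] [0.564  0.1797 0.1792] 21.8167
0.1806 9.53 0.1808
0.1826 8.76 0.1825
0.1846 7.63 0.1841
0.1866 6.23 0.1861
0.1886 -0.72 0.1875
0.1906 -3.48 0.1899
0.1926 -2.94 0.1927
24.4833 [ 0.26370141 -0.26193814 -5.54521377]
```

View pics/v7.png

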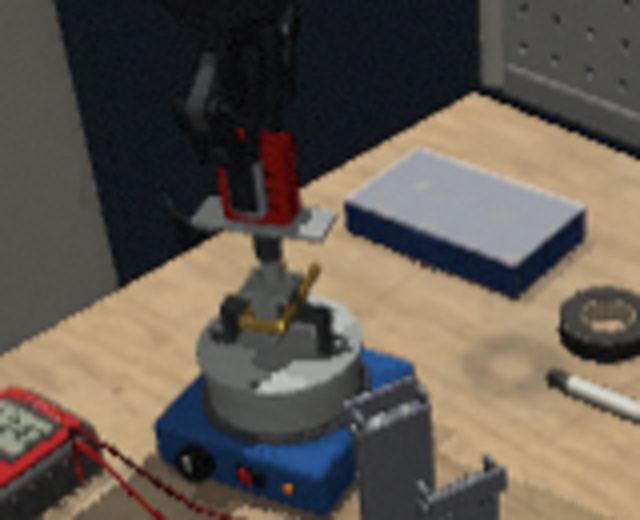

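```bash
python3 - <<'E'
from h import *
p=np.array(ctrl.current_tcp_pos())
ctrl.move_linear((.5656,.1805,.215),speed=.04); print((fz(6)+[0,0,2.31]).round(2))
ctrl.move_linear((.5656,.1805,.25),speed=.06); ctrl.dwell(.4)
t=np.array(ctrl.current_tcp_pos()); print('tcp',t.round(4),fz().round(2),np.round(ctrl.current_wrist_torque(),3),ctrl.current_time())
P=snap('wrist','car.png'); np.save('car.npy',P,allow_pickle=True); S=snap('scene','car_s.png'); T=snap('top','car_t.png')
zl=.075+t[2]-.1885
for l,z in dict(lid=zl,lid_crown=zl+.034).items():
    for n,C in(('wrist',P),('scene',S),('top',T)):
        for d in ctrl.mark_of(n,l)[:1]: print(l,n,round(d['confidence'],2),onz(C,d['uv'],n,z).round(4))
o=ortho(cv2.imread('pics/car.png'),P,(.5656,.1805),zl+.006); o2=cv2.imread('pics/car_s.png')[70:230,190:350]
cv2.imwrite('pics/v8.png',np.hstack([cv2.resize(o,(400,400)),cv2.resize(o2,(400,400),interpolation=2)]))
E
```

```text
[-0.16  0.15 -3.09]
tcp [0.5655 0.1805 0.2497] [ 0.12 -0.22 -5.3 ] [-0.002  0.015  0.047] 26.525
lid scene 0.71 [0.5632 0.1785 0.1362]
lid top 0.57 [0.564  0.1887 0.1362]
lid_crown scene 0.79 [0.5717 0.1923 0.1702]
lid_crown top 0.82 [0.5684 0.1825 0.1702]
```

View pics/v8.png

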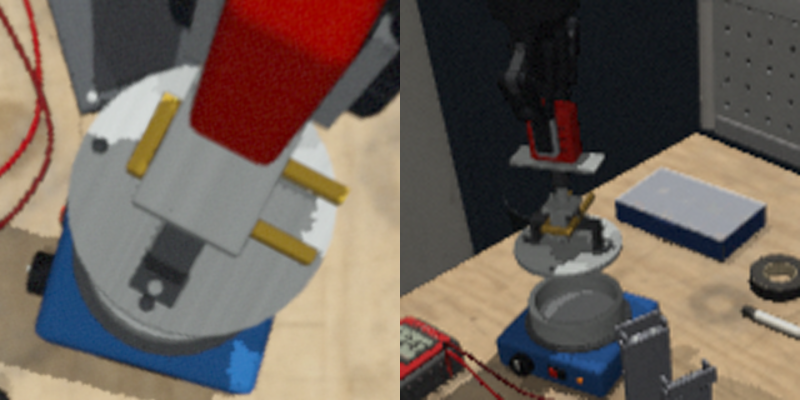

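```bash
cat >> h.py <<'E'
def circfit(im,P,c,z,r):
    o=cv2.GaussianBlur(cv2.cvtColor(ortho(im,P,c,z),cv2.COLOR_BGR2GRAY),(5,5),0).astype(np.float32)
    gx,gy=cv2.Sobel(o,cv2.CV_32F,1,0),cv2.Sobel(o,cv2.CV_32F,0,1); th=np.linspace(0,2*np.pi,360,endpoint=False); best=(0,)
    for R in np.arange(r-.0015,r+.0016,.0005):
        for dx in np.arange(-16,17):
            for dy in np.arange(-16,17):
                X=(159.5+dx+R*2000*np.cos(th)).round().astype(int).clip(0,319);Y=(159.5+dy+R*2000*np.sin(th)).round().astype(int).clip(0,319)
                s=np.minimum(abs(gx[Y,X]*np.cos(th)+gy[Y,X]*np.sin(th)),120).mean()
                if s>best[0]: best=(s,R,c[0]+dx/2000,c[1]+dy/2000)
    return best
E
python3 - <<'E'
from h import *
ld=lambda n:np.load(n+'.npy',allow_pickle=True).item()
print('car',circfit(cv2.imread('pics/car.png'),ld('car'),(.5656,.1805),.1422,.054))
print('car z-3mm',circfit(cv2.imread('pics/car.png'),ld('car'),(.5656,.1805),.139,.054))
print('lid0',circfit(cv2.imread('pics/lid1.png'),ld('lid1'),(.5656,.1805),.081,.054))
for r in(.05,.0425): print('rest',circfit(cv2.imread('pics/rest1.png'),ld('rest1'),(.602,-.214),.034,r))
E
```

```text
car (np.float64(63.11458886888037), np.float64(0.054), np.float64(0.5666), np.float64(0.1805))
car z-3mm (np.float64(62.861471771986395), np.float64(0.0545), np.float64(0.5666), np.float64(0.1805))
lid0 (np.float64(98.79005686328179), np.float64(0.054), np.float64(0.5656), np.float64(0.181))
rest (np.float64(59.3855928669425), np.float64(0.049), np.float64(0.602), np.float64(-0.2145))
rest (np.float64(92.56848673515125), np.float64(0.0425), np.float64(0.6024999999999999), np.float64(-0.214))
```

```bash
python3 - <<'E'
from h import *
a=-.1; T=np.array([.60165,-.2134]); B=-2.31
ctrl.move_linear((.5656,.1805,.285),speed=.1)
ctrl.move_linear((*T,.285),q(a),speed=.16); ctrl.dwell(.2)
ctrl.move_linear((*T,.170),speed=.08); ctrl.dwell(.3)
t=np.array(ctrl.current_tcp_pos()); print('tcp',t.round(4),fz().round(2),np.round(ctrl.current_ee_rot(),3),ctrl.current_time())
P=snap('wrist','ov.png'); S=snap('scene','ov_s.png')
print(circfit(cv2.imread('pics/ov.png'),P,(.602,-.214),t[2]-.1135+.006,.054), ctrl.camera_params('wrist')['t'])
o=ortho(cv2.imread('pics/ov.png'),P,(.6025,-.214),t[2]-.1075); o2=cv2.imread('pics/ov_s.png')[180:340,310:470]
cv2.imwrite('pics/v9.png',np.hstack([cv2.resize(o,(400,400)),cv2.resize(o2,(400,400),interpolation=2)]))
E
```

```text
tcp [ 0.6018 -0.2135  0.1703] [-0.32 -0.05 -5.61] [0.742 0.671 0.    0.   ] 32.2833
(np.float64(47.41985719008828), np.float64(0.054), np.float64(0.603), np.float64(-0.2135)) [-0.62034941 -0.16686845  0.27234303]
```

View pics/v9.png

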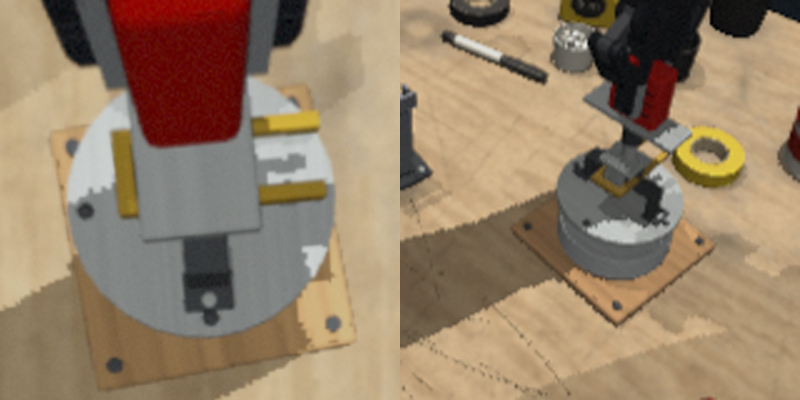

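```bash
cat > lower.py <<'E'
from h import *
T=np.array([.6013,-.2138]); B=-2.31; z=.160
ctrl.move_linear((*T,z),speed=.04); ctrl.dwell(.1); log=[]
while z>.1365:
    z-=.0015 if z>.151 else (.001 if (not log or log[-1][2]<8.7) else .0004)
    ctrl.move_linear((*T,z),speed=.03); ctrl.dwell(.04); f=fz(4,.015); d=f[2]-B; t=ctrl.current_tcp_pos()[2]
    log.append((round(z,4),round(t,4),round(d,1)))
    if d>0 and t>.1515: print('EARLY contact'); break
    if d>12.5: print('HARD'); break
    if d>10.1: break
print(*[tuple(map(float,l)) for l in log],f.round(2),ctrl.current_time(),z)
S=snap('scene','seat_s.png')
E
python3 lower.py
```

```text
(0.1585, 0.1586, -3.0) (0.157, 0.1569, -2.9) (0.1555, 0.1554, -3.1) (0.154, 0.154, -3.4) (0.1525, 0.1525, -3.5) (0.151, 0.151, -3.4) (0.15, 0.15, -3.3) (0.149, 0.149, -3.0) (0.148, 0.148, -2.9) (0.147, 0.147, -3.2) (0.146, 0.1465, -0.8) (0.145, 0.1463, 5.2) (0.144, 0.1445, 6.1) (0.143, 0.1433, 7.5) (0.142, 0.1425, 7.9) (0.141, 0.1417, 8.6) (0.14, 0.1409, 9.4) (0.1396, 0.1406, 9.2) (0.1392, 0.1402, 9.1) (0.1388, 0.1399, 9.8) (0.1384, 0.1396, 9.8) (0.138, 0.1393, 10.1) (0.1376, 0.139, 10.4) [-2.91  0.79  8.13] 41.125 0.13759999999999992
```

```bash
python3 - <<'E'
from h import *
a=-.1; u=np.array([np.cos(a),np.sin(a)]); T=np.array([.6013,-.2138])
p,z,ok=slide(T,-u,.1376,-2.31,.031)
if ok:
    for k in range(1,5):
        ctrl.move_linear((*p,z+.005*k),speed=.05); print((fz(3)[2]+2.31).round(1))
    ctrl.move_linear((*p,.22),speed=.12)
    print(fz().round(2),ctrl.current_tcp_pos())
    P=snap('wrist','free.png');S=snap('scene','free_s.png')
    print(circfit(cv2.imread('pics/free.png'),P,(.6025,-.214),.040,.054),ctrl.current_time())
    o=ortho(cv2.imread('pics/free.png'),P,(.6025,-.214),.040); o2=cv2.imread('pics/free_s.png')[180:340,310:470]
    cv2.imwrite('pics/v10.png',np.hstack([cv2.resize(o,(400,400)),cv2.resize(o2,(400,400),interpolation=2)]))
E
```

```text
[(1, np.float64(9.4), -2.1, 0.1376), (2, np.float64(9.8), -3.6, 0.1364), (3, np.float64(9.6), -4.3, 0.1364), (4, np.float64(9.3), -4.0, 0.1364), (5, np.float64(9.9), -4.3, 0.1352), (6, np.float64(10.0), -3.6, 0.1352)] [ 0.5758 -0.2121  0.1389] 43.4417
7.1
5.4
3.9
-0.2
[-0.28 -0.01 -2.78] [ 0.56978639 -0.2103681   0.21837217]
(np.float64(40.481722350632964), np.float64(0.054), np.float64(0.6025), np.float64(-0.214)) 45.5333
```

View pics/v10.png

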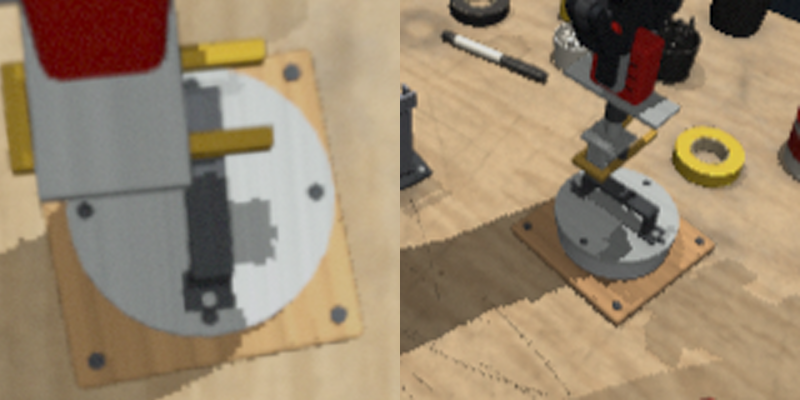

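```bash
python3 - <<'E'
from h import *
a=-.259; T=np.array([.5368,.0222]); p=ctrl.current_tcp_pos()
ctrl.move_linear((p[0],p[1],.255),speed=.12)
ctrl.move_linear((*T,.255),q(a),speed=.16); ctrl.dwell(.1)
ctrl.move_linear((*T,.140),speed=.09); ctrl.dwell(.2); B=fz()
print(B.round(2),np.round(ctrl.current_tcp_pos(),4),ctrl.current_time())
z=.138; log=[]
while z>.1165:
    z-=.002 if z>.123 else .001
    ctrl.move_linear((*T,z),speed=.03); ctrl.dwell(.03); f=fz(3,.015)-B; t=ctrl.current_tcp_pos()
    log.append((round(z,4),round(float(t[2]),4),f.round(1).tolist()))
    if f[2]>2.5: break
print(log[-7:],ctrl.current_time())
snap('scene','hang_s.png')
E
```

```text
[ 0.11 -0.3  -2.37] [0.537  0.0222 0.1403] 49.4167
[(0.128, 0.1279, [0.0, -0.2, -0.5]), (0.126, 0.1259, [-0.0, 0.6, -0.4]), (0.124, 0.1239, [0.2, 0.0, -0.6]), (0.122, 0.1219, [-0.3, 0.3, 0.1]), (0.121, 0.121, [-0.4, 0.3, 0.2]), (0.12, 0.12, [0.1, 0.8, -0.3]), (0.119, 0.1198, [-2.1, 0.0, 4.9])] 53.1167
```

```bash
python3 - <<'E'
from h import *
T=np.array([.5368,.0222])
ctrl.set_gripper(.06); ctrl.dwell(.2)
ctrl.move_linear((*T,.27),speed=.12); ctrl.dwell(.3)
P=snap('wrist','end.png'); T_=snap('top','end_t.png')
for n,C in(('wrist',P),('top',T_)):
    for l,z in dict(lifter=.105,lifter_grip=.137,lid=.034).items():
        for d in ctrl.mark_of(n,l)[:1]: print(n,l,round(d['confidence'],2),onz(C,d['uv'],n,z).round(4))
o=ortho(cv2.imread('pics/end.png'),P,(.535,.021),.163); h=cv2.cvtColor(o,cv2.COLOR_BGR2HSV)
m=((h[...,1]>150)&((h[...,0]<10)|(h[...,0]>170))&(h[...,2]>130)).astype(np.uint8); m=cv2.morphologyEx(m,cv2.MORPH_OPEN,np.ones((5,5)))
r=cv2.minAreaRect(max(cv2.findContours(m,0,1)[0],key=cv2.contourArea)); print(px2w(r[0],(.535,.021)),np.array(r[1])/2,r[2],ctrl.current_force(),ctrl.current_time())
E
```

```text
wrist lifter 0.58 [0.5352 0.0183 0.105 ]
wrist lifter_grip 0.58 [0.5374 0.0196 0.137 ]
top lid 0.65 [ 0.6017 -0.2094  0.034 ]
[0.53730883 0.02248531] [40.74597931 21.34313393] 75.96376037597656 [ 0.06241721  0.16807735 -0.17664977] 55.9167
```

The lifter is back where it was (handle within 1 mm) and the lid is seated, so I'm handing the job in.

```bash
python3 -c "
from rig import ctrl
print(ctrl.finish_job(),ctrl.current_time())"
```

```text
the job is handed in; nothing more can be done
the job is handed in; nothing more can be done
```

I handed the job in after about 56 s (limit 72 s), with no verdict returned: the lid is seated and centred in the rest, the lifter hangs back in its stand within about 1 mm of where it was, and the measured press on the lid stayed at about 11 N.

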